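Set the depth stop on the revolving turret

TASK

Turn the depth-stop turret clockwise (seen from above), one click at a time and letting each click settle, to position five: the fifth click on from where the red stop stands under the brass pin. Then push the orange pad down until the pin lands on the stop there and is pressed home firmly (about 12 N on the pad) but never strained (20 N on the pin bends it), and leave the pin resting on that stop with the turret in its click. Hold the turret's knob with no more than about 30 N of grip, and leave the other things on the bench where they are.

Things in the scene. Friction and masses are not known exactly. Their poses are not given: they have to be found in the camera images.
- stop_unit: Fixed depth-stop unit: green plate 300 x 320 x 20 mm (in its frame x -110..190, y -170..150). Origin on the turret's vertical axis at bench level, z up; x points from that axis to the dark column (x 162..182, top 180 mm up). Grey spring-plunger block and brass roller at the rim (y 97..141, top 62 mm up).
- turret (a joint): Turret angle, rad, growing clockwise from above. Eight-lobed aluminium disc, radius 105, top 50 mm up, with 8 stop studs 10 to 40 mm tall at 80 mm radius. Clicks every 0.785: 0 = red stop under pin (position 0), 3.927 = position five; starts in or between positions 1 to 3. A sprung roller on the rim resists by up to 0.4 N m to halfway, then pulls on; let go within 0.25 of a click it centres itself, halfway it may stay.
- carriage (a joint): Height of the blue carriage, m: 0 = top of its travel, growing as it slides down the column, to 0.062. Starts 0 to 10 mm down. It stays where left; about 2.5 N slides it down. Stop five is an adjustable screw of unknown height: the pin first touches it somewhere between 0.033 and 0.053.
- knob_top (a point): Centre of the top of the turret's black bar knob, on the turret axis, 138 mm above the bench. Bar 64 long (point x), 36 wide (point y), 38 mm tall, turning with the turret, on a 32 mm round stem. The studs, 72 mm and more from the axis, reach at most 90 mm above the bench.
- red_stop (a point): Centre of the top of the red stop (position 0), 80 mm above the bench. The others are bare steel; seen from above stop n lies n x 45 degrees counter-clockwise of it on the disc.
- stop_pin: Brass pin, 12 mm wide, pointing down from the end of the blue carriage's arm (22 mm wide; its end is 70 mm from the turret axis). It is sprung in the arm: pressed up it yields 1 mm per 4 N, 8 mm at most. Its frame has the unit's axes; its origin is on the turret axis, not on the pin.
- pin_tip (a point): Centre of the pin's lower end, 80 mm from the turret axis along the unit's x, 112 mm above the bench with the carriage at 0.
- pad_top (a point): Centre of the top face of the orange press pad, 36 mm wide, rigid on the carriage, 140 mm from the turret axis along the unit's x, 176 mm above the bench with the carriage at 0. The column stands 22 mm behind its centre.

How it is judged:
On the way, in this order (a step that is already met when the one before it is completed fails the run):
1. the turret settles in position four, the click before the last (value of joint turret between 3.072 and 3.212 rad and velocity of joint turret between -0.15 and 0.15 rad/s), for 0.2 s.
2. the turret settles in position five (value of joint turret between 3.857 and 3.997 rad and velocity of joint turret between -0.15 and 0.15 rad/s), for 0.2 s.
3. with the turret in position five the pin is pressed home on the stop (more than 7 N) (value of joint turret between 3.857 and 3.997 rad and contact force between stop_pin and anything else above 7 N), for 0.1 s.
At the end, for the whole second after the job is handed in: The turret rests within 0.07 rad of position five (3.927 rad) and the pin still rests on that stop (contact above 0.2 N, carriage 32 to 56 mm down) (all of step 2 and value of joint carriage between 0.032 and 0.056 m and contact force between stop_pin and anything else above 0.2 N); the robot touches nothing.
It fails at once if the pin is strained: more than 20 N on it (contact force between stop_pin and anything else above 20 N).
It fails at once if the knob is gripped or wrenched too hard: more than 80 N between the fingers and the unit, both fingers added up (contact force between the fingers and stop_unit above 80 N).
It fails at once if another thing on the bench is shifted by more than 20 mm (distance of any of spare_stop, setup_bar, glue_bottle, sanding_block, bridge, chisel, mallet, pencil_tin from where it was at the start of the episode above 0.02 m).
It also fails if it takes over 72 s, if anything falls off the work surface, if the arm or the gripper's body presses on something with over 40 N, if the wrist force passes 120 N, or if a joint passes its speed limit or range.

ROBOT

A 6-joint arm with a two-finger parallel gripper is mounted at the origin on the work surface. World frame = base frame: x ahead of the robot, y to its left, z up, the work surface at z = 0. Lengths are in m, angles in rad, forces in N, time in s.
With the tool pointing down it reaches from about 0.275 to 0.825 m from the base axis. Payload 5.2 kg.
Tool frame: the origin (TCP) lies at the very end of the fingers, on their centre line; the grasp point (between the pads) lies 19 mm behind it; z points along the fingers, y is the direction in which the jaws open and shut (so a half turn about z gives the same grasp; the last joint's range is limited). The gripper opens to 93 mm and grips with 3 to 60 N. Pads are 15 mm wide; open, the fingers measure 128 mm over their backs; the gripper's body (75 mm by 188 mm) begins 65 mm behind the grasp point.
Start: joints at [1.045, 0.259, 1.535, -0, 1.348, -0.203], TCP at [0.174, 0.522, 0.191] pointing down, gripper open.
Joint ranges: [-3.14, 3.14], [-0.91, 2.08], [0.19, 2.58], [-1.22, 4.36], [0.22, 2.71], [-3.12, 3.12]. Speed limits (rad/s): [2.57, 2.57, 3.14, 3.14, 3.14, 3.14].

INTERFACE

Orientations are given as a rotation vector (axis times angle).
In Python, from station import * gives the robot as it stands.
- The arm moves only by the tool move_arm, never from a script. Its arguments are lists of equal length, an entry for each row: "dp": the shift along the tool's x, y, z in m, a list of three; "twist": the turn about the tool's z in rad; "claw": the opening, from -1 (shut) to 1 (fully open), so that 0 is half open. A call has 1 to 12 rows; each row is the pose to reach, as a shift and turn from the pose commanded when the call began, along the tool's axes at that moment; what a row does not reach only later rows make up. A row lasts 1/12 s, in which the tool goes at most 41.7 mm and 7.16 degrees, less where a joint would pass 70% of its speed; a pose out of reach is approached as far as the arm can. A call with a gripper value outside its range is refused whole. The fingers move at their own pace and stop on an object; "grip_force" is the grip in N (left out, the last holds). Time passes only in rows, so rows that repeat a pose let the fingers close. It gives the time, the measured TCP pose, the force and the opening at its end, in the units of the state.
- state(): the state, without advancing time (a new reading comes with each control period).
- snapshot(name): name is "scene" or "side" or "wrist"; returns a dict with "color" (420x560x3 uint8, red, green, blue), "fovy" (degrees; the focal length in pixels is half the picture's height over the tangent of half this angle, whatever the lens; pixels are square), "cx", "cy" (the principal point, pixels), "eye" and "rotation" of the camera in the world. Camera axes: x right, y up, looking along -z (the intrinsics and any distortion apply to the point x, -y, -z); pixel columns grow to the right and rows downward; lengths in m; the calibration is good to about 2 mm. A picture is of the moment at which its call begins. There is no depth.
- close_job(): hands the job in, once; it reports no verdict.
The state is a dict: "time_s": time; "joints": joint angles; "joint_vel": joint speeds; "joint_torque": joint torques, N m; "position": TCP position; "ee_rot": TCP orientation; "ft_force": force on the tool from outside, world axes, zero at the start; "moment": the same for the moment, N m; "width": finger opening in m.
Only numpy, scipy, OpenCV 4.12 (cv2) and the standard library are available. Lean on these libraries where they do the work, as an engineer would, in place of code of your own. Each camera call takes 0.05 s, during which the arm holds its last target. There are 200 camera calls.

## Working session

There is one attempt and no reset: what is moved stays moved. The work goes in short steps, Python scripts to look and compute and a tool call to move; the robot and the scene stay as the last step left them, time stands still between calls to the robot, and variables do not carry over. Pictures are saved under pics/ and viewed, about 8 in all and at most 12, crops included, and the job is handed in when it is done.

Besides the shell and the picture viewer there is one more tool, called after "Call:" as name([rows], argument=value, ...), one row to a line, values as JSON. move_arm: Moves the arm, as the interface text tells. Its arguments: {"type":"object","properties":{"dp":{"type":"array"},"twist":{"type":"array"},"claw":{"type":"array"},"grip_force":{"type":"number"}},"required":["dp","twist","claw"]}

```bash
ls; mkdir -p pics
python3 - <<'E'
from station import *
import cv2
for n in("scene","side"):
    s=snapshot(n); cv2.imwrite(f"pics/{n}0.png",s["color"][:,:,::-1]); print(n,s["fovy"],s["cx"],s["cy"],s["eye"],s["rotation"],[k for k in s])
st=state(); print(st)
E
```

```text
pics
scene 45.866628148824404 283.52266326893044 219.6597873303768 [0.17806012 0.14614488 0.62764008] [ 0.48961988 -0.67809125 -1.77155318] ['color', 'fovy', 'cx', 'cy', 'eye', 'rotation']
side 43.88721383623987 276.76480046120776 211.26520529530137 [0.45470401 0.41793197 0.62034951] [ 0.14379718 -0.99043006 -2.68493621] ['color', 'fovy', 'cx', 'cy', 'eye', 'rotation']
{'time_s': 0.1, 'joints': array([ 1.04518496e+00,  2.59300381e-01,  1.53595828e+00, -3.54131641e-05,
        1.34798084e+00, -2.02832379e-01]), 'joint_vel': array([-0.00010874, -0.00095142, -0.00419966, -0.0019344 , -0.00138646,
        0.00151187]), 'joint_torque': array([ 3.11808544e-03, -4.38206041e+01, -2.84641331e+01,  7.20118498e-02,
        3.62322433e-02, -5.67142160e-05]), 'position': array([0.17419968, 0.52112867, 0.18989075]), 'ee_rot': array([-5.04720489e-01, -3.10022140e+00,  2.43605299e-03]), 'ft_force': array([0.22135734, 0.65787599, 0.29250558]), 'moment': array([-0.02238054, -0.05843313,  0.03533907]), 'width': 0.09315381579262635}
```

View pics/scene0.png

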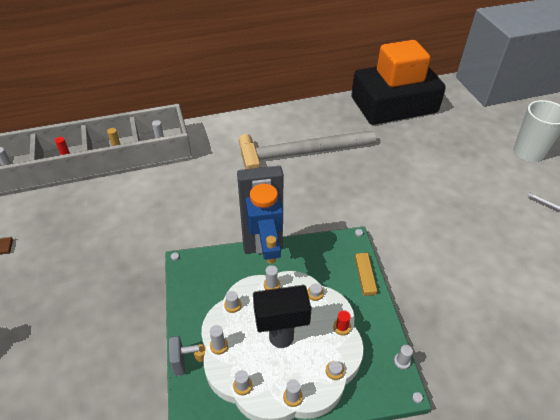

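View pics/side0.png

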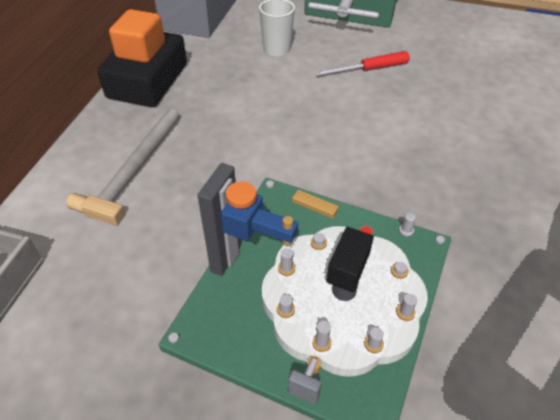

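```bash
cat > h.py <<'E'
import numpy as np
from scipy.spatial.transform import Rotation as R
def proj(s,P):
    P=np.atleast_2d(P); f=210/np.tan(np.radians(s["fovy"])/2)
    c=(P-s["eye"])@R.from_rotvec(s["rotation"]).as_matrix()
    return np.c_[s["cx"]+f*c[:,0]/-c[:,2], s["cy"]-f*c[:,1]/-c[:,2]]
def world(q,P):
    P=np.atleast_2d(np.array(P,float)).copy(); c,s=np.cos(q[2]),np.sin(q[2])
    return np.c_[q[0]+c*P[:,0]-s*P[:,1], q[1]+s*P[:,0]+c*P[:,1], P[:,2]]
E
cat > fit.py <<'E'
from station import *
from h import *
import cv2
from scipy.optimize import least_squares
S={n:snapshot(n) for n in("scene","side")}
obs=[("scene","c1",166,249),("scene","c2",372,229),("scene","c3",424,404),("side","c1",168,332),("side","c2",270,181),("side","c3",452,240),
("scene","pad",263,194),("side","pad",241,194),("scene","red",344,314),("side","red",366,231),("scene","knob",280,300),("side","knob",357,246)]
def pts(q):
    return dict(c1=[.19,.15,.02],c2=[.19,-.17,.02],c3=[-.11,-.17,.02],pad=[.14,0,.176-q[4]],red=[.08*np.cos(q[3]),-.08*np.sin(q[3]),.08],knob=[0,0,.138])
def res(q):
    p=pts(q); return np.concatenate([proj(S[n],world(q,p[k]))[0]-[u,v] for n,k,u,v in obs])
best=min((least_squares(res,[.35,.35,y,1.5,0],loss="soft_l1",f_scale=2) for y in np.arange(-3,3.1,1)),key=lambda r:r.cost)
q=best.x; print(q,best.cost); print(res(q).reshape(-1,2).round(1))
for n in S:
    im=S[n]["color"][:,:,::-1].copy()
    p=pts(q)
    for k in range(8):
        a=q[3]-k*np.pi/4; p[k]=[.08*np.cos(a),-.08*np.sin(a),.05]
    p["pin"]=[.08,0,.112-q[4]]
    for k,v in p.items(): cv2.circle(im,tuple(int(round(t)) for t in proj(S[n],world(q,v))[0]),2,(255,0,255),-1)
    c=im[160:420,150:450] if n=="scene" else im[150:410,160:460]
    globals()[n]=cv2.resize(c,None,fx=1.33*2,fy=1.33*2)[:,:]
cv2.imwrite("pics/fit.png",cv2.resize(np.hstack([scene,side]),(800,346)))
import numpy; numpy.save("q.npy",q)
E
python3 fit.py
```

```text
[ 0.4744923   0.05432009 -0.15119357  1.53448809  0.00758338] 93.58802338017527
[[  1.3  -0.4]
 [ -4.1  -1.9]
 [  6.9   7.7]
 [-12.    8.3]
 [ -1.4  -6. ]
 [  2.5  -1. ]
 [  2.5   1. ]
 [  0.9  -1.1]
 [ -1.    1. ]
 [ -0.6  -0. ]
 [  0.7  -0.4]
 [ -5.6   3.8]]
```

View pics/fit.png

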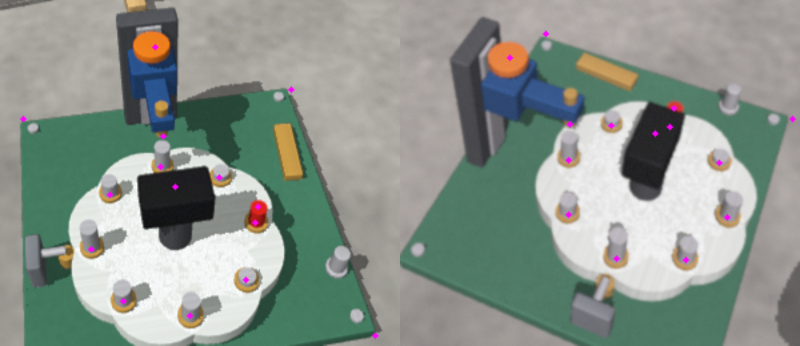

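Call:
move_arm([
  [-0.433, -0.347, -0.05],
  [-0.433, -0.347, -0.05],
  [-0.433, -0.347, -0.05],
  [-0.433, -0.347, -0.05],
  [-0.433, -0.347, -0.05],
  [-0.433, -0.347, -0.05],
  [-0.433, -0.347, -0.05],
  [-0.433, -0.347, -0.05],
  [-0.433, -0.347, -0.05],
  [-0.433, -0.347, -0.05],
  [-0.433, -0.347, -0.05],
  [-0.433, -0.347, -0.05],
], twist=[1.36, 1.36, 1.36, 1.36, 1.36, 1.36, 1.36, 1.36, 1.36, 1.36, 1.36, 1.36], claw=[0.2, 0.2, 0.2, 0.2, 0.2, 0.2, 0.2, 0.2, 0.2, 0.2, 0.2, 0.2], grip_force=25)

```text
time_s: 1.2
position: [0.4448, 0.101, 0.2358]
ee_rot: [2.349, 2.086, 0.001]
ft_force: [0.3, 1.0, 0.3]
width: 0.0556
```

Run:
```python
from station import *
from h import *
import cv2
s=snapshot("wrist"); im=s["color"][:,:,::-1].copy(); print(s["eye"],s["rotation"],s["fovy"],state()["position"],state()["joints"][5])
q=np.load("q.npy")
for v in [[0,0,.138],[.14,0,.176-q[4]],[.08*np.cos(q[3]),-.08*np.sin(q[3]),.08],[.19,.15,.02],[.19,-.17,.02]]:
    u=proj(s,world(q,v))[0]; print(u.round(1))
    if abs(u).max()<2000: cv2.circle(im,tuple(int(t) for t in u),2,(255,0,255),-1)
cv2.imwrite("pics/w1.png",im)
```

```text
[0.45397125 0.17028071 0.4292164 ] [-0.25542056  0.01484237 -0.11815308] 65.21350062147388 [0.44963996 0.0946331  0.23629164] 0.08670247036683083
[314.5 244.7]
[480.9 262.5]
[307.6 290.5]
[471.9  94.3]
[431.3 330.3]
```

View pics/w1.png

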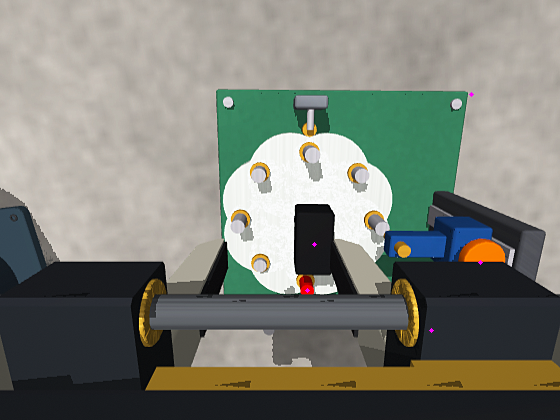

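```bash
cat > fit2.py <<'E'
from station import *
from h import *
import cv2
from scipy.optimize import least_squares
S={n:snapshot(n) for n in("scene","side","wrist")}
w=S["wrist"]["color"].astype(int).sum(2)[195:290,285:345]
for r in range(5,90,12): 
    x=np.where(w[r]<90)[0]; print(r+195, x.min()+285 if len(x) else None, x.max()+285 if len(x) else None)
obs=[("scene","c1",166,249),("scene","c2",372,229),("side","c2",270,181),("side","c3",452,240),
("scene","pad",263,194),("side","pad",241,194),("scene","red",344,314),("scene","knob",281,300),("side","knob",352,249),
("wrist","c1",467,96),("wrist","c4",218,90),("wrist","red",307,286),("wrist","kA",296,206),("wrist","kB",330,205),("wrist","pad",482,254)]
I=["scene","side","wrist"]
def pts(q):
    c,s=np.cos(q[3]),-np.sin(q[3])
    rot=lambda x,y,z:[c*x-s*y,s*x+c*y,z]
    return dict(c1=[.19,.15,.02],c2=[.19,-.17,.02],c3=[-.11,-.17,.02],c4=[-.11,.15,.02],pad=[.14,0,.176-q[4]],red=rot(.08,0,.08),knob=[0,0,.138],
     kA=rot(-.032,-.018,.138),kB=rot(-.032,.018,.138))
def P(n,q,v):
    u=proj(S[n],world(q,v))[0]; c=np.array([S[n]["cx"],S[n]["cy"]]); f=210/np.tan(np.radians(S[n]["fovy"])/2)
    d=(u-c)/f; return c+f*d*(1+q[5+I.index(n)]*(d@d))
def res(q):
    p=pts(q); return np.concatenate([*[P(n,q,p[k])-[u,v] for n,k,u,v in obs],q[5:]*20])
r=least_squares(res,list(np.load("q.npy"))+[0,0,0],loss="soft_l1",f_scale=2)
q=r.x; print(q.round(4),r.cost)
for o,e in zip(obs,res(q)[:-3].reshape(-1,2).round(1)): print(o[:2],e)
np.save("q2.npy",q)
E
python3 fit2.py; python3 -c "
from station import *;s=state();print(s['time_s'],s['position'],s['joints'])"
```

```text
200 None None
212 294 332
224 294 332
236 294 332
248 294 335
260 294 341
272 295 344
284 336 344
[ 0.4745  0.0571 -0.152   1.5213  0.0053  0.0056 -0.0626 -0.0532] 67.01760456033314
('scene', 'c1') [-0.4 -0. ]
('scene', 'c2') [-5.6 -1.5]
('side', 'c2') [-1.8 -4.8]
('side', 'c3') [1.1 0.3]
('scene', 'pad') [0.5 0.2]
('side', 'pad') [ 0.1 -0.8]
('scene', 'red') [-3.2  0.9]
('scene', 'knob') [-2.5  0.2]
('side', 'knob') [-1.3  2.6]
('wrist', 'c1') [ 0.1 -1.5]
('wrist', 'c4') [-0.4 -6.5]
('wrist', 'red') [0.4 1.9]
('wrist', 'kA') [-1.8  3.1]
('wrist', 'kB') [3.4 3.5]
('wrist', 'pad') [-4.3  5.4]
1.4 [0.44432826 0.10213262 0.23518339] [-1.99587539e-02  5.81999741e-02  1.66741719e+00  4.61129130e-04
  1.41700350e+00  9.49398481e-02]
```

Call:
move_arm([
  [-0.015, 0.012, 0],
  [-0.03, 0.024, 0],
  [-0.0428, 0.035, 0],
  [-0.0428, 0.035, 0],
  [-0.0428, 0.035, 0],
  [-0.0428, 0.035, 0],
], twist=[0, 0, 0, 0, 0, 0], claw=[0.2, 0.2, 0.2, 0.2, 0.2, 0.2])

```text
time_s: 1.9
position: [0.4731, 0.0582, 0.2353]
ee_rot: [-2.34, -2.095, 0.0]
ft_force: [-0.2, -0.0, -0.2]
width: 0.056
```

Run:
```python
from station import *
from h import *
import cv2
st=state();print(st["time_s"],st["position"],st["joints"][[0,5]])
s=snapshot("wrist"); im=s["color"][:,:,::-1].copy(); print(s["eye"],s["rotation"],state()["position"])
np.savez("w2.npz",**s); cv2.imwrite("pics/w2.png",cv2.resize(im[60:320,180:540],(720,520)))
```

```text
1.9 [0.47314828 0.05822981 0.23533374] [-0.11269997 -0.00249335]
[0.48204896 0.1274203  0.42875577] [-0.25493031  0.01523252 -0.11010593] [0.47320058 0.05813345 0.23544837]
```

View pics/w2.png

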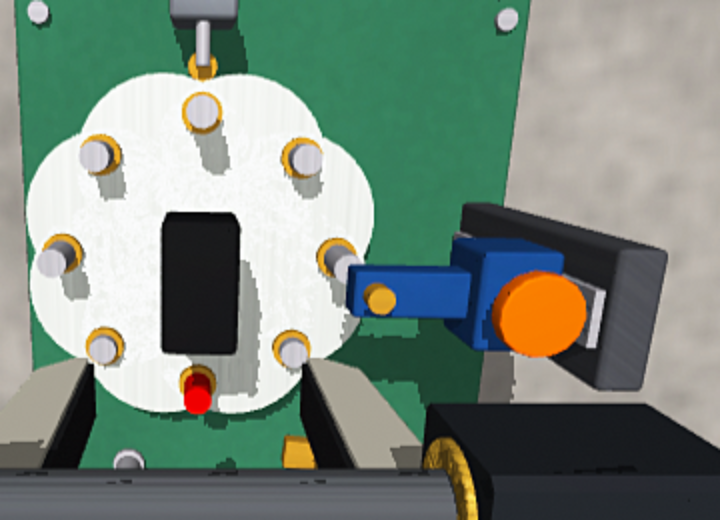

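```bash
sed -i 's/for n in("scene","side","wrist")}/for n in("scene","side")}; S["wrist"]=dict(np.load("w2.npz"))/; /^w=/d; /^for r in/d; /^    x=np.where/d; s/^("wrist","c1".*/("wrist","red",278.5,261),("wrist","kA",261,166.5),("wrist","kB",299.5,166.5),("wrist","kC",261,236),("wrist","kD",298.5,236.5),("wrist","pad",450,217)]/; s/^     kA=/     kC=rot(.032,-.018,.138),kD=rot(.032,.018,.138),kA=/' fit2.py; python3 fit2.py
```

```text
[ 0.4748  0.0559 -0.1514  1.5355  0.0074  0.015  -0.0535  0.0177] 32.71869728271659
('scene', 'c1') [ 0.2 -0.3]
('scene', 'c2') [-5.  -1.8]
('side', 'c2') [-1.9 -5.3]
('side', 'c3') [ 1.1 -0.3]
('scene', 'pad') [1.3 1. ]
('side', 'pad') [ 0.3 -0.3]
('scene', 'red') [-2.2  1.3]
('scene', 'knob') [-1.7 -0.2]
('side', 'knob') [-1.3  1.8]
('wrist', 'red') [ 0.5 -2.3]
('wrist', 'kA') [-1.5  1.3]
('wrist', 'kB') [0.6 1.6]
('wrist', 'kC') [-0.9  0. ]
('wrist', 'kD') [ 0.1 -0.3]
('wrist', 'pad') [-0.2  1.6]
```

Call:
move_arm([
  [-0.0023, 0.0019, 0.015],
  [-0.0023, 0.0019, 0.03],
  [-0.0023, 0.0019, 0.045],
  [-0.0023, 0.0019, 0.06],
  [-0.0023, 0.0019, 0.075],
  [-0.0023, 0.0019, 0.09],
  [-0.0023, 0.0019, 0.105],
  [-0.0023, 0.0019, 0.12],
  [-0.0023, 0.0019, 0.126],
  [-0.0023, 0.0019, 0.126],
  [-0.0023, 0.0019, 0.126],
  [-0.0023, 0.0019, 0.126],
], twist=[0, 0, 0, 0, 0, 0, 0, 0, 0, 0, 0, 0], claw=[0.2, 0.2, 0.2, 0.2, 0.2, 0.2, 0.2, 0.2, 0.2, 0.2, 0.2, 0.2])

```text
time_s: 3.05
position: [0.4765, 0.0542, 0.1105]
ee_rot: [2.341, 2.093, 0.002]
ft_force: [-0.1, -0.2, -0.3]
width: 0.0561
```

Call:
move_arm([
  [0, 0, 0],
  [0, 0, 0],
  [0, 0, 0],
  [0, 0, 0],
  [0, 0, 0],
  [0, 0, 0],
], twist=[0, 0, 0, 0, 0, 0], claw=[-0.25, -0.25, -0.25, -0.25, -0.25, -0.25], grip_force=8)

```text
time_s: 3.55
position: [0.4744, 0.0543, 0.11]
ee_rot: [-2.341, -2.093, 0.003]
ft_force: [-5.8, 0.6, 7.6]
width: 0.035
```

Call:
move_arm([
  [0, -0.001, 0],
  [0, -0.002, 0],
  [0, -0.002, 0],
  [0, -0.002, 0],
], twist=[0, 0, 0, 0], claw=[-0.25, -0.25, -0.25, -0.25], grip_force=24)

```text
time_s: 3.88
position: [0.4742, 0.0543, 0.1101]
ee_rot: [2.342, 2.093, 0.001]
ft_force: [-0.5, 0.4, 5.9]
width: 0.035
```

Call:
move_arm([
  [0, 0, 0],
  [0, 0, 0],
  [0, 0, 0],
  [0, 0, 0],
  [0, 0, 0],
  [0, 0, 0],
  [0, 0, 0],
  [0, 0, 0],
  [0, 0, 0],
  [0, 0, 0],
  [0, 0, 0],
  [0, 0, 0],
], twist=[0.03, 0.1, 0.17, 0.24, 0.31, 0.38, 0.45, 0.52, 0.6, 0.68, 0.75, 0.785], claw=[-0.25, -0.25, -0.25, -0.25, -0.25, -0.25, -0.25, -0.25, -0.25, -0.25, -0.25, -0.25])

```text
time_s: 4.88
position: [0.4742, 0.0536, 0.1102]
ee_rot: [2.965, 1.033, 0.001]
ft_force: [-2.5, -2.5, 7.2]
width: 0.0351
```

Call:
move_arm([
  [0, 0, 0],
  [0, 0, 0],
  [0, 0, 0],
  [0, 0, 0],
  [0, 0, 0],
  [0, 0, 0],
  [0, 0, 0],
  [0, 0, 0],
  [0, 0, 0],
  [0, 0, 0],
], twist=[0, 0, 0, 0, 0, 0, 0, 0, 0, 0], claw=[-0.25, -0.25, 0.05, 0.05, 0.05, 0.05, 0.05, 0.05, 0.05, 0.05])

```text
time_s: 5.72
position: [0.4755, 0.0535, 0.1103]
ee_rot: [2.963, 1.038, 0.004]
ft_force: [2.6, -4.0, 5.5]
width: 0.0491
```

Run:
```python
from station import *
import cv2, numpy as np
st=state();print(st["time_s"],st["position"],st["joints"][[0,5]],st["moment"],st["ft_force"],st["width"])
a=snapshot("scene")["color"][150:,120:470,::-1]; b=snapshot("side")["color"][150:,200:500,::-1]
cv2.imwrite("pics/c3.png",cv2.resize(np.hstack([a,b]),(800,332)))
```

```text
5.7167 [0.47548184 0.05351237 0.11028623] [-0.1208763   0.77665811] [-0.66123045 -0.25287094 -0.01014434] [ 2.5754724  -4.02443575  5.49080215] 0.049087542698195256
```

View pics/c3.png

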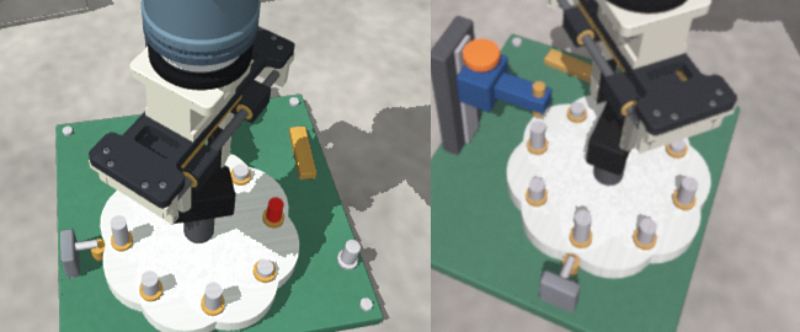

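Run:
```python
from station import *
import cv2, numpy as np
a=snapshot("scene")["color"][210:370,180:380,::-1]; b=snapshot("side")["color"][170:330,270:470,::-1]
print(state()["time_s"])
c=cv2.resize(np.hstack([a,b]),(800,320),interpolation=cv2.INTER_CUBIC); c=cv2.LUT(c,(255*(np.arange(256)/255)**.5).astype(np.uint8))
cv2.imwrite("pics/c3b.png",c)
```

```text
5.9167
```

View pics/c3b.png

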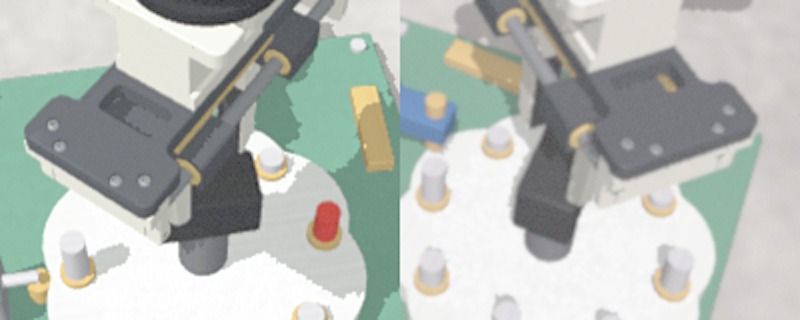

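Run:
```python
from station import *
from h import *
import cv2
q=np.load("q2.npy")
for n in("scene","side","wrist"):
    s=snapshot(n); im=s["color"].astype(int); m=(im[:,:,0]>120)&(im[:,:,1]<50)&(im[:,:,2]<50); 
    k,l,st,ce=cv2.connectedComponentsWithStats(m.astype(np.uint8)); print(n,[(c.round(0),a[4]) for c,a in zip(ce[1:],st[1:]) if a[4]>20])
    if n=="wrist": cv2.imwrite("pics/w3.png",im[:,:,::-1].astype(np.uint8))
    for th in (1.4,1.54,1.7,1.9,2.1,2.33): print(th,proj(s,world(q,[.08*np.cos(th),-.08*np.sin(th),.075]))[0].round(0))
for f in("scene0","side0"):
    im=cv2.imread(f"pics/{f}.png").astype(int);m=(im[:,:,2]>120)&(im[:,:,1]<50)&(im[:,:,0]<50); k,l,st,ce=cv2.connectedComponentsWithStats(m.astype(np.uint8)); print(f,[(c.round(0),a[4]) for c,a in zip(ce[1:],st[1:]) if a[4]>20])
print(state()["time_s"],state()["position"],state()["ft_force"])
```

```text
scene [(array([ 61., 146.]), np.int32(118)), (array([343., 321.]), np.int32(197))]
1.4 [339. 310.]
1.54 [341. 318.]
1.7 [343. 326.]
1.9 [343. 338.]
2.1 [340. 349.]
2.33 [334. 362.]
side []
1.4 [357. 232.]
1.54 [365. 234.]
1.7 [374. 238.]
1.9 [384. 244.]
2.1 [394. 252.]
2.33 [402. 262.]
wrist [(array([494.,  77.]), np.int32(46))]
1.4 [357. 281.]
1.54 [347. 291.]
1.7 [334. 301.]
1.9 [316. 310.]
2.1 [296. 315.]
2.33 [273. 318.]
scene0 [(array([ 60., 145.]), np.int32(93)), (array([343., 320.]), np.int32(179))]
side0 [(array([381.,  65.]), np.int32(75))]
6.0667 [0.47545274 0.05348067 0.11026006] [ 1.70734272 -4.45539104  5.34064935]
```

View pics/w3.png

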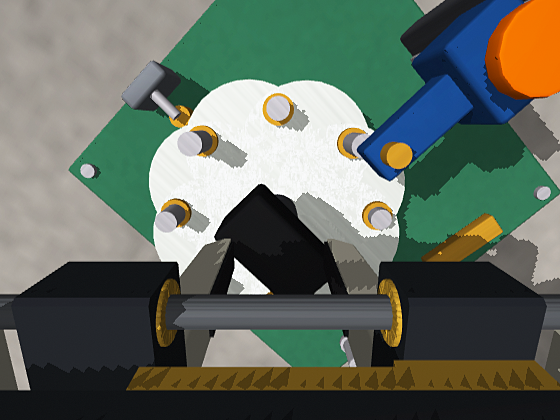

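Run:
```python
from station import *
from h import *
q=np.load("q2.npy")
s=snapshot("wrist"); p=state()["position"]; e=R.from_rotvec(state()["ee_rot"]); print(e.as_matrix().round(3).tolist(),s["eye"],s["rotation"])
for z in (0,.019,.028):
  for y in (-.0245,0,.0245):
    print(z,y,proj(s,p+e.apply([0,y,-z]))[0].round(0))
print("knob",proj(s,world(q,[0,0,.138]))[0], proj(s,world(q,[0,0,.11]))[0])
th=1.55;c,sn=np.cos(th),-np.sin(th)
for x,y in((.032,.018),(.032,-.018),(-.032,-.018),(-.032,.018)): print(proj(s,world(q,[c*x-sn*y,sn*x+c*y,.138]))[0].round(0))
```

```text
[[0.782, 0.624, 0.003], [0.624, -0.782, -0.001], [0.002, 0.003, -1.0]] [0.530496   0.09722698 0.30376148] [-0.2382017   0.11126698 -0.89308909]
0 -0.0245 [238. 238.]
0 0 [277. 238.]
0 0.0245 [317. 238.]
0.019 -0.0245 [234. 250.]
0.019 0 [277. 250.]
0.019 0.0245 [320. 250.]
0.028 -0.0245 [232. 256.]
0.028 0 [277. 256.]
0.028 0.0245 [322. 256.]
knob [273.03250884 254.117274  ] [273.61558205 236.63836229]
[337. 272.]
[290. 312.]
[207. 236.]
[255. 190.]
```

Call:
move_arm([
  [0, 0, 0],
  [0, 0, 0],
  [0, 0, 0],
  [0, 0, 0],
  [0, 0, 0],
  [0, 0, 0],
], twist=[0, 0, 0, 0, 0, 0], claw=[0.8, 0.8, 0.8, 0.8, 0.8, 0.8])

```text
time_s: 6.62
position: [0.4726, 0.0548, 0.1087]
ee_rot: [-2.963, -1.038, 0.003]
ft_force: [0.2, 0.2, 0.8]
width: 0.0821
```

```bash
cat > look.py <<'E'
from station import *
from h import *
import cv2,sys
s=state(); e=R.from_rotvec(s["ee_rot"]).as_matrix()
print(s["time_s"],"pos",s["position"].round(4),"yaw_y",np.arctan2(e[1,1],e[0,1]).round(3),"F",s["ft_force"].round(1),"M",s["moment"].round(2),"w",s["width"].round(4),"Ftool",(e.T@s["ft_force"]).round(1))
q=np.load("q2.npy")
for n in("scene","side"):
    S=snapshot(n); im=S["color"].astype(int); m=(im[:,:,0]>120)&(im[:,:,1]<50)&(im[:,:,2]<50); m[:200]=0
    k,l,st,ce=cv2.connectedComponentsWithStats(m.astype(np.uint8)); C=[(c.round(0).tolist(),int(a[4])) for c,a in zip(ce[1:],st[1:]) if a[4]>20]
    if C:
        th=np.arange(0,6.28,.01); P=proj(S,world(q,np.c_[.08*np.cos(th),-.08*np.sin(th),0*th+.072])); d=np.hypot(*(P-max(C,key=lambda t:t[1])[0]).T); i=d.argmin(); print(n,C,"theta",th[i].round(2),d[i].round(1))
E
python3 look.py
```

```text
Traceback (most recent call last):
  File "look.py", line 5, in <module>
    print(s["time_s"],"pos",s["position"].round(4),"yaw_y",np.arctan2(e[1,1],e[0,1]).round(3),"F",s["ft_force"].round(1),"M",s["moment"].round(2),"w",s["width"].round(4),"Ftool",(e.T@s["ft_force"]).round(1))
                                                                                                                                                      ^^^^^^^^^^^^^^^^
AttributeError: 'float' object has no attribute 'round'
```

```bash
sed -i 's/s\["width"\].round(4)/round(s["width"],4)/' look.py; python3 look.py
```

```text
6.6167 pos [0.4726 0.0548 0.1087] yaw_y -0.897 F [0.2 0.2 0.8] M [-0.11  0.14  0.01] w 0.0821 Ftool [ 0.3 -0.  -0.8]
scene [([343.0, 321.0], 195)] theta 1.59 1.2
```

Call:
move_arm([
  [0, 0, 0],
  [0, 0, 0],
  [0, 0, 0],
  [0, 0, 0],
  [0, 0, 0],
  [0, 0, 0],
  [0, 0, 0],
  [0, 0, 0],
  [0, 0, 0],
  [0, 0, 0],
], twist=[-0.12, -0.24, -0.36, -0.48, -0.6, -0.72, -0.785, -0.785, -0.785, -0.785], claw=[0.8, 0.8, 0.8, 0.8, 0.8, 0.6, 0.4, 0.4, 0.4, 0.4], grip_force=6)

```text
time_s: 7.55
position: [0.4736, 0.0544, 0.1094]
ee_rot: [-2.344, -2.091, 0.0]
ft_force: [0.3, -0.2, 0.2]
width: 0.0651
```

```bash
python3 look.py
```

```text
7.55 pos [0.4736 0.0544 0.1094] yaw_y -0.114 F [ 0.3 -0.2  0.2] M [-0.1   0.    0.01] w 0.0651 Ftool [-0.1  0.3 -0.2]
scene [([343.0, 321.0], 182)] theta 1.59 1.2
side [([367.0, 230.0], 36)] theta 1.55 6.2
```

Call:
move_arm([
  [0, 0, 0],
  [0, 0, 0],
  [0, 0, 0],
  [0, 0, 0],
  [0, 0, 0],
  [0, 0, 0],
], twist=[0, 0, 0, 0, 0, 0], claw=[-0.4, -0.4, -0.4, -0.4, -0.4, -0.4], grip_force=6)

```text
time_s: 8.15
position: [0.4736, 0.0543, 0.1095]
ee_rot: [-2.342, -2.093, 0.0]
ft_force: [-0.2, -0.0, 2.2]
width: 0.0351
```

```bash
python3 look.py
```

```text
8.15 pos [0.4736 0.0543 0.1095] yaw_y -0.112 F [-0.2 -0.   2.2] M [-0.1   0.18 -0.01] w 0.0351 Ftool [-0.1 -0.2 -2.2]
scene [([344.0, 321.0], 176)] theta 1.59 2.2
side [([366.0, 229.0], 36)] theta 1.53 6.8
```

Call:
move_arm([
  [0, 0, 0],
  [0, 0, 0],
  [0, 0, 0],
  [0, 0, 0],
  [0, 0, 0],
  [0, 0, 0],
  [0, 0, 0],
  [0, 0, 0],
], twist=[0, 0, 0, 0.06, 0.12, 0.18, 0.24, 0.3], claw=[-0.4, -0.4, -0.4, -0.4, -0.4, -0.4, -0.4, -0.4], grip_force=26)

```text
time_s: 8.92
position: [0.4745, 0.0536, 0.1103]
ee_rot: [2.629, 1.716, 0.001]
ft_force: [-1.1, -1.5, 4.0]
width: 0.0279
```

```bash
python3 look.py;  python3 - <<'E'
from station import *
import cv2
im=snapshot("wrist")["color"][120:340,130:430,::-1]
cv2.imwrite("pics/w4.png",cv2.resize(im,(750,550)))
E
```

```text
8.9167 pos [0.4745 0.0536 0.1103] yaw_y -0.415 F [-1.1 -1.5  4. ] M [-0.42  0.32  0.04] w 0.0279 Ftool [-1.8 -0.4 -4. ]
scene [([343.0, 320.0], 192)] theta 1.57 1.4
```

View pics/w4.png

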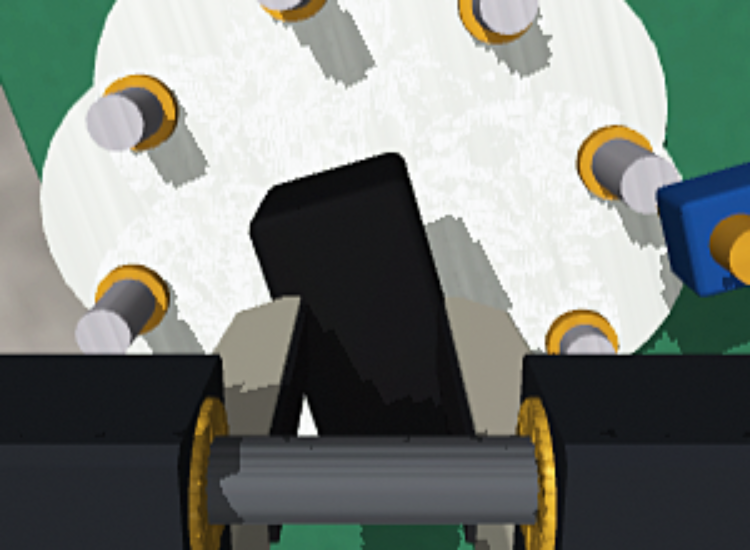

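```bash
python3 - <<'E'
src=open("fit2.py").read()
src=src.replace('P(n,q,p[k])-[u,v]','P(n,q,np.array(p[k])+[0,0,q[8]])-[u,v]').replace('q[5:]*20','q[5:8]*20').replace('+[0,0,0]','+[0,0,0,0]').replace("q2.npy","q3.npy").replace("pad=[.14,0,.176-q[4]]","pad=[.14,0,.176-q[4]]")
src=src.replace('S["wrist"]=dict','S["w3"]=dict(snapshot("wrist")); S["wrist"]=dict').replace('I=["scene","side","wrist"]','I=["scene","side","wrist","x"]')
open("fit3.py","w").write(src)
E
python3 fit3.py
```

```text
[ 4.7480e-01  5.5800e-02 -1.5110e-01  1.5359e+00  7.1000e-03  1.4000e-02
 -5.0700e-02  1.7700e-02 -4.0000e-04] 32.67288304355483
('scene', 'c1') [ 0.2 -0.1]
('scene', 'c2') [-5.1 -1.7]
('side', 'c2') [-1.9 -5.2]
('side', 'c3') [ 1.  -0.2]
('scene', 'pad') [1.3 1. ]
('side', 'pad') [ 0.3 -0.3]
('scene', 'red') [-2.2  1.4]
('scene', 'knob') [-1.6 -0.1]
('side', 'knob') [-1.3  1.9]
('wrist', 'red') [ 0.6 -2.4]
('wrist', 'kA') [-1.4  1.4]
('wrist', 'kB') [0.6 1.6]
('wrist', 'kC') [-0.8 -0. ]
('wrist', 'kD') [ 0.1 -0.3]
('wrist', 'pad') [-0.2  1.7]
```

Run:
```python
from station import *
from h import *
import cv2
q=np.load("q2.npy"); S={n:snapshot(n) for n in("scene","side","wrist")}
p=np.array([.4755,.0535,.1103]); y=np.array([.624,-.782,0]); x=np.array([.782,.624,0])
off={"scene":(180,210),"side":(270,170)}
c,sn=np.cos(1.56),-np.sin(1.56)
for n in off:
    f=lambda P:((proj(S[n],P)-off[n])*2).round(0).tolist()
    for s in(-1,1):
      for a in(-.0075,.0075): print(n,"tip",s,a,f(p+s*.0245*y+a*x),f(p+s*.045*y+a*x))
    for z in(.138,.1):
      print(n,"bar",z,f(world(q,[[c*a-sn*b,sn*a+c*b,z] for a,b in((.032,.018),(.032,-.018),(-.032,-.018),(-.032,.018))])))
im=[S["scene"]["color"][230:350,220:360,::-1],S["side"]["color"][190:310,280:420,::-1]]
g=cv2.resize(np.hstack(im),(798,342),interpolation=cv2.INTER_CUBIC)
cv2.imwrite("pics/c4.png",cv2.LUT(g,(255*(np.arange(256)/255)**.45).astype(np.uint8)))
```

```text
scene tip -1 -0.0075 [[189.0, 239.0]] [[168.0, 266.0]]
scene tip -1 0.0075 [[168.0, 226.0]] [[147.0, 252.0]]
scene tip 1 -0.0075 [[235.0, 180.0]] [[253.0, 157.0]]
scene tip 1 0.0075 [[215.0, 168.0]] [[233.0, 145.0]]
scene bar 0.138 [[248.0, 147.0], [259.0, 199.0], [147.0, 214.0], [140.0, 160.0]]
scene bar 0.1 [[245.0, 182.0], [256.0, 233.0], [149.0, 247.0], [143.0, 195.0]]
side tip -1 -0.0075 [[187.0, 214.0]] [[204.0, 243.0]]
side tip -1 0.0075 [[164.0, 222.0]] [[180.0, 251.0]]
side tip 1 -0.0075 [[149.0, 151.0]] [[134.0, 127.0]]
side tip 1 0.0075 [[127.0, 159.0]] [[112.0, 134.0]]
side bar 0.138 [[151.0, 112.0], [209.0, 132.0], [173.0, 216.0], [112.0, 193.0]]
side bar 0.1 [[145.0, 150.0], [200.0, 170.0], [165.0, 252.0], [107.0, 230.0]]
```

View pics/c4.png

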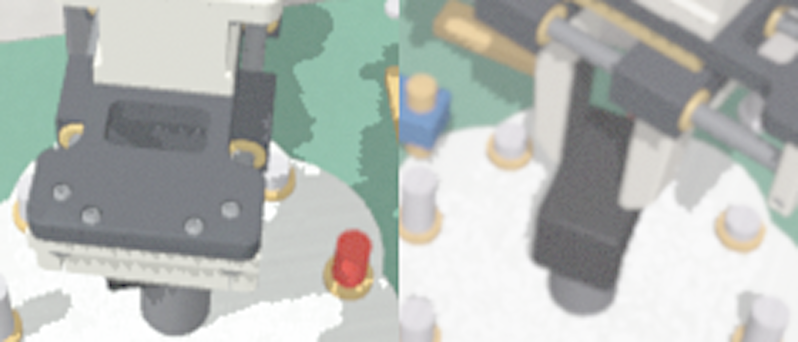

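Call:
move_arm([
  [0, 0, 0],
  [0, 0, 0],
  [0, 0, 0],
  [0, 0, 0],
  [0, 0, 0],
  [0, 0, 0.005],
  [0, 0, 0.01],
  [0, 0, 0.014],
  [0, 0, 0.014],
  [0, 0, 0.014],
], twist=[0, -0.1, -0.2, -0.3, -0.3, -0.3, -0.3, -0.3, -0.3, -0.3], claw=[0.3, 0.3, 0.3, 0.3, 0.3, 0.3, 0.3, 0.3, 0.3, 0.3], grip_force=8)

```text
time_s: 10.2
position: [0.4734, 0.0544, 0.095]
ee_rot: [-2.342, -2.092, 0.001]
ft_force: [0.2, -0.4, 1.0]
width: 0.0607
```

Call:
move_arm([
  [0, 0, 0],
  [0, 0, 0],
  [0, 0, 0],
  [0, 0, 0],
  [0, 0, 0],
  [0, 0, 0],
], twist=[0, 0, 0, 0, 0, 0], claw=[-0.4, -0.4, -0.4, -0.4, -0.4, -0.4], grip_force=8)

```text
time_s: 10.7
position: [0.4736, 0.0543, 0.0957]
ee_rot: [-2.342, -2.093, 0.0]
ft_force: [-1.2, -0.4, 0.9]
width: 0.0358
```

```bash
python3 look.py
```

```text
10.7 pos [0.4736 0.0543 0.0957] yaw_y -0.112 F [-1.2 -0.4  0.9] M [-0.12  0.34 -0.03] w 0.0358 Ftool [-0.5 -1.1 -0.9]
scene [([344.0, 321.0], 173)] theta 1.59 2.2
```

Call:
move_arm([
  [0, 0, 0],
  [0, 0, 0],
  [0, 0, 0],
  [0, 0, 0],
  [0, 0, 0],
  [0, 0, 0],
  [0, 0, 0],
  [0, 0, 0],
], twist=[0, 0, 0, 0.06, 0.12, 0.18, 0.24, 0.3], claw=[-0.4, -0.4, -0.4, -0.4, -0.4, -0.4, -0.4, -0.4], grip_force=26)

```text
time_s: 11.47
position: [0.4737, 0.0543, 0.0957]
ee_rot: [2.631, 1.717, -0.0]
ft_force: [-2.5, -0.5, 3.9]
width: 0.0361
```

```bash
python3 look.py
```

```text
11.4667 pos [0.4737 0.0543 0.0957] yaw_y -0.414 F [-2.5 -0.5  3.9] M [-0.07  0.68  0.08] w 0.0361 Ftool [-1.4 -2.1 -3.9]
scene [([345.0, 337.0], 204)] theta 1.86 1.9
```

Call:
move_arm([
  [0, 0, 0],
  [0, 0, 0],
  [0, 0, 0],
  [0, 0, 0],
  [0, 0, 0],
  [0, 0, 0],
  [0, 0, 0],
  [0, 0, 0],
  [0, 0, 0],
  [0, 0, 0],
], twist=[0.06, 0.12, 0.18, 0.24, 0.3, 0.36, 0.42, 0.47, 0.485, 0.485], claw=[-0.4, -0.4, -0.4, -0.4, -0.4, -0.4, -0.4, -0.4, -0.4, -0.4])

```text
time_s: 12.4
position: [0.4739, 0.0541, 0.0957]
ee_rot: [2.964, 1.041, 0.0]
ft_force: [-3.0, -0.1, 5.2]
width: 0.0358
```

Call:
move_arm([
  [0, 0, 0],
  [0, 0, 0],
  [0, 0, 0],
  [0, 0, 0],
  [0, 0, 0],
  [0, 0, 0],
  [0, 0, 0],
  [0, 0, 0],
], twist=[0, 0, 0, 0, 0, 0, 0, 0], claw=[-0.1, 0.1, 0.1, 0.1, 0.1, 0.1, 0.1, 0.1])

```text
time_s: 13.07
position: [0.4738, 0.0543, 0.0955]
ee_rot: [2.965, 1.039, -0.0]
ft_force: [0.6, -0.5, 0.6]
width: 0.0506
```

```bash
python3 look.py
```

```text
13.0667 pos [0.4738 0.0543 0.0955] yaw_y -0.897 F [ 0.6 -0.5  0.6] M [-0.03  0.13 -0.03] w 0.0506 Ftool [ 0.1  0.8 -0.6]
scene [([336.0, 364.0], 209)] theta 2.32 2.3
```

Call:
move_arm([
  [0, 0, 0],
  [0, 0, 0],
  [0, 0, 0],
  [0, 0, 0],
  [0, 0, 0],
], twist=[0, 0, 0, 0, 0], claw=[-0.4, -0.4, -0.4, -0.4, -0.4], grip_force=26)

```text
time_s: 13.58
position: [0.4739, 0.0542, 0.0956]
ee_rot: [2.965, 1.038, 0.0]
ft_force: [0.4, -0.1, -0.7]
width: 0.0355
```

Call:
move_arm([
  [0, 0, 0],
  [0, 0, 0],
  [0, 0, 0],
  [0, 0, 0],
  [0, 0, 0],
  [0, 0, 0],
  [0, 0, 0],
  [0, 0, 0],
  [0, 0, 0],
  [0, 0, 0],
  [0, 0, 0],
  [0, 0, 0],
], twist=[0.04, 0.11, 0.18, 0.25, 0.32, 0.39, 0.46, 0.53, 0.6, 0.67, 0.74, 0.785], claw=[-0.4, -0.4, -0.4, -0.4, -0.4, -0.4, -0.4, -0.4, -0.4, -0.4, -0.4, -0.4])

```text
time_s: 14.58
position: [0.474, 0.0538, 0.0956]
ee_rot: [3.136, -0.18, 0.001]
ft_force: [0.6, -1.7, -0.0]
width: 0.0357
```

Call:
move_arm([
  [0, 0, 0],
  [0, 0, 0],
  [0, 0, 0],
  [0, 0, 0],
  [0, 0, 0],
  [0, 0, 0],
  [0, 0, 0],
  [0, 0, 0],
  [0, 0, 0],
  [0, 0, 0],
], twist=[0, 0, 0, 0, 0, 0, 0, 0, 0, 0], claw=[-0.4, -0.1, 0.1, 0.1, 0.1, 0.1, 0.1, 0.1, 0.1, 0.1])

```text
time_s: 15.42
position: [0.4738, 0.0543, 0.0955]
ee_rot: [-3.137, 0.174, -0.0]
ft_force: [-0.6, -0.8, -0.8]
width: 0.0512
```

```bash
python3 look.py
```

```text
15.4167 pos [0.4738 0.0543 0.0955] yaw_y -1.682 F [-0.6 -0.8 -0.8] M [0.   0.17 0.03] w 0.0512 Ftool [-0.5  0.8  0.8]
scene [([293.0, 391.0], 217)] theta 3.09 1.6
side [([403.0, 308.0], 33)] theta 3.19 4.0
```

Call:
move_arm([
  [0, 0, 0],
  [0, 0, 0],
  [0, 0, 0],
  [0, 0, 0],
  [0, 0, 0],
], twist=[0, 0, 0, 0, 0], claw=[-0.4, -0.4, -0.4, -0.4, -0.4], grip_force=26)

```text
time_s: 15.93
position: [0.4738, 0.0538, 0.0955]
ee_rot: [3.136, -0.175, -0.0]
ft_force: [-1.6, -2.3, 0.3]
width: 0.0359
```

Call:
move_arm([
  [0, 0, 0],
  [0, 0, 0],
  [0, 0, 0],
  [0, 0, 0],
  [0, 0, 0],
  [0, 0, 0],
  [0, 0, 0],
  [0, 0, 0],
  [0, 0, 0],
  [0, 0, 0],
  [0, 0, 0],
  [0, 0, 0],
], twist=[0.04, 0.11, 0.18, 0.25, 0.32, 0.39, 0.46, 0.53, 0.6, 0.67, 0.74, 0.785], claw=[-0.4, -0.4, -0.4, -0.4, -0.4, -0.4, -0.4, -0.4, -0.4, -0.4, -0.4, -0.4])

```text
time_s: 16.93
position: [0.4736, 0.0537, 0.0955]
ee_rot: [2.828, -1.366, -0.0]
ft_force: [-1.3, -3.5, 0.8]
width: 0.0358
```

Call:
move_arm([
  [0, 0, 0],
  [0, 0, 0],
  [0, 0, 0],
  [0, 0, 0],
  [0, 0, 0],
  [0, 0, 0],
  [0, 0, 0],
  [0, 0, 0],
  [0, 0, 0],
  [0, 0, 0],
], twist=[0, 0, 0, 0, 0, 0, 0, 0, 0, 0], claw=[-0.4, -0.1, 0.15, 0.15, 0.15, 0.15, 0.15, 0.15, 0.15, 0.15])

```text
time_s: 17.77
position: [0.4738, 0.0543, 0.0955]
ee_rot: [-2.831, 1.361, -0.0]
ft_force: [0.3, -0.2, -0.2]
width: 0.0539
```

```bash
python3 look.py
```

```text
17.7667 pos [0.4738 0.0543 0.0955] yaw_y -2.467 F [ 0.3 -0.2 -0.2] M [0.05 0.21 0.01] w 0.0539 Ftool [ 0.3 -0.1  0.2]
scene [([241.0, 380.0], 198)] theta 3.87 0.5
side [([371.0, 340.0], 25)] theta 3.98 0.8
```

Call:
move_arm([
  [0, 0, -0.02],
  [0, 0, -0.05],
  [0, 0, -0.085],
  [0, 0, -0.115],
  [0, 0, -0.12],
  [0.02, -0.02, -0.12],
  [0.04, -0.04, -0.12],
  [0.06, -0.06, -0.12],
  [0.08, -0.08, -0.12],
  [0.0989, -0.096, -0.12],
  [0.0989, -0.096, -0.12],
  [0.0989, -0.096, -0.12],
], twist=[0, 0, 0, 0, 0, -0.12, -0.24, -0.36, -0.48, -0.6, -0.72, -0.785], claw=[0.15, 0.15, 0.15, 0.15, 0.15, -0.5, -1, -1, -1, -1, -1, -1], grip_force=10)

```text
time_s: 18.87
position: [0.6115, 0.0366, 0.2138]
ee_rot: [-3.137, 0.166, 0.003]
ft_force: [-0.2, 0.6, -0.0]
width: 0.0114
```

```bash
python3 look.py
python3 - <<'E'
from station import *
from h import *
import cv2
S={n:snapshot(n) for n in("scene","side")}
q=np.load("q2.npy")
from scipy.optimize import least_squares
C={}
for n,s in S.items():
    im=cv2.cvtColor(s["color"],cv2.COLOR_RGB2HSV); m=cv2.inRange(im,(3,180,120),(14,255,255)); 
    k,l,st,ce=cv2.connectedComponentsWithStats(m); print(n,[(c.round(1).tolist(),a.tolist()) for c,a in zip(ce[1:],st[1:]) if a[4]>60])
for z in(.166,.17,.176): print(z,[proj(S[n],[.6125,.037,z])[0].round(1).tolist() for n in S])
E
```

```text
18.8667 pos [0.6115 0.0366 0.2138] yaw_y -1.676 F [-0.2  0.6 -0. ] M [ 0.01  0.16 -0.  ] w 0.0114 Ftool [-0.2 -0.6  0. ]
scene [([241.0, 380.0], 198)] theta 3.87 0.5
side [([371.0, 340.0], 33)] theta 3.98 0.8
scene [([402.4, 66.7], [377, 39, 54, 47, 1395]), ([264.5, 197.4], [250, 184, 28, 23, 183])]
side [([123.2, 18.7], [110, 10, 22, 20, 91]), ([135.2, 41.1], [109, 11, 52, 51, 1114]), ([243.3, 201.6], [228, 191, 27, 16, 95])]
0.166 [[262.8, 197.2], [241.3, 196.6]]
0.17 [[262.8, 195.0], [241.1, 194.3]]
0.176 [[262.7, 191.7], [240.9, 190.8]]
```

Call:
move_arm([
  [0, 0, 0.015],
  [0, 0, 0.03],
  [0, 0, 0.036],
  [0, 0, 0.04],
  [0, 0, 0.044],
  [0, 0, 0.048],
  [0, 0, 0.052],
  [0, 0, 0.056],
  [0, 0, 0.06],
  [0, 0, 0.064],
  [0, 0, 0.068],
  [0, 0, 0.068],
], twist=[0, 0, 0, 0, 0, 0, 0, 0, 0, 0, 0, 0], claw=[-1, -1, -1, -1, -1, -1, -1, -1, -1, -1, -1, -1])

```text
time_s: 20.07
position: [0.61, 0.0371, 0.1465]
ee_rot: [-3.137, 0.175, 0.003]
ft_force: [-0.4, 0.8, -0.2]
width: 0.0004
```

```bash
python3 look.py
```

```text
20.0667 pos [0.61   0.0371 0.1465] yaw_y -1.682 F [-0.4  0.8 -0.2] M [0.03 0.19 0.05] w 0.0004 Ftool [-0.5 -0.7  0.2]
scene [([241.0, 380.0], 199)] theta 3.87 0.5
side [([371.0, 340.0], 27)] theta 3.98 0.8
```

Call:
move_arm([
  [0, 0, 0.001],
  [0, 0, 0.002],
  [0, 0, 0.003],
  [0, 0, 0.004],
  [0, 0, 0.005],
  [0, 0, 0.006],
  [0, 0, 0.006],
], twist=[0, 0, 0, 0, 0, 0, 0], claw=[-1, -1, -1, -1, -1, -1, -1])

```text
time_s: 20.75
position: [0.6108, 0.037, 0.1415]
ee_rot: [3.137, -0.175, 0.001]
ft_force: [1.2, -0.5, 0.4]
width: 0.0008
```

```bash
python3 look.py
python3 - <<'E'
from station import *
from h import *
import cv2
for n in("scene","side"):
    s=snapshot(n); im=cv2.cvtColor(s["color"],cv2.COLOR_RGB2HSV); m=cv2.inRange(im,(3,180,120),(14,255,255)); 
    k,l,st,ce=cv2.connectedComponentsWithStats(m); print(n,[(c.round(1).tolist(),a.tolist()) for c,a in zip(ce[1:],st[1:]) if a[4]>60])
    for z in(.13,.14,.15): print(z,proj(s,[.6125,.037,z])[0].round(1))
    if n=="side": cv2.imwrite("pics/press.png",cv2.resize(s["color"][140:320,180:420,::-1],(720,540)))
E
```

```text
20.75 pos [0.6108 0.037  0.1415] yaw_y -1.682 F [ 1.2 -0.5  0.4] M [-0.03  0.06 -0.01] w 0.0008 Ftool [ 1.2  0.4 -0.4]
scene [([241.0, 380.0], 197)] theta 3.87 0.5
side [([370.0, 340.0], 23)] theta 3.99 0.5
scene [([402.1, 67.3], [377, 39, 54, 47, 1346]), ([263.2, 202.5], [250, 193, 27, 16, 192])]
0.13 [263.4 215.8]
0.14 [263.3 210.7]
0.15 [263.1 205.6]
side [([125.0, 17.2], [110, 10, 31, 20, 90]), ([136.2, 41.9], [109, 12, 53, 50, 1132]), ([244.6, 203.0], [234, 195, 21, 14, 93])]
0.13 [242.8 216.3]
0.14 [242.4 211. ]
0.15 [242.  205.6]
```

View pics/press.png

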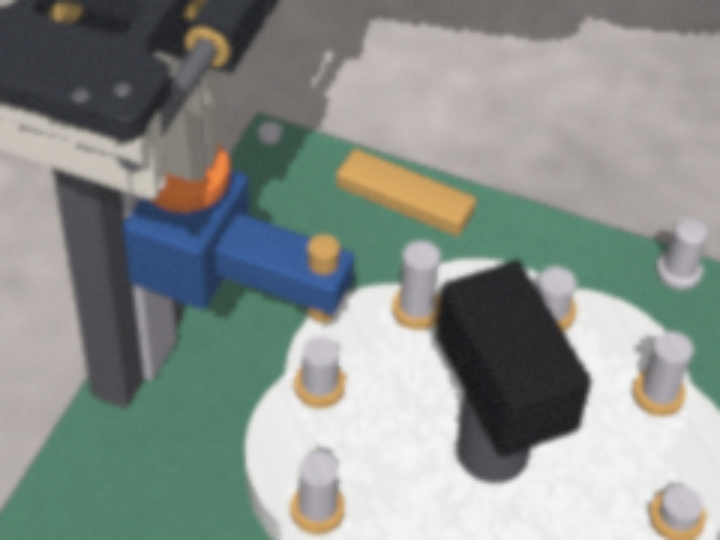

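Call:
move_arm([
  [0, 0, 0.001],
  [0, 0, 0.002],
  [0, 0, 0.003],
  [0, 0, 0.004],
  [0, 0, 0.005],
  [0, 0, 0.006],
], twist=[0, 0, 0, 0, 0, 0], claw=[-1, -1, -1, -1, -1, -1])

```text
time_s: 21.45
position: [0.6108, 0.037, 0.1355]
ee_rot: [-3.137, 0.175, -0.001]
ft_force: [0.8, 0.1, 2.7]
width: 0.0005
```

```bash
cat > pad.py <<'E'
from station import *
from h import *
import cv2
st=state(); print(st["time_s"],st["position"].round(4),st["ft_force"].round(2))
for n in("scene","side"):
    s=snapshot(n); im=cv2.cvtColor(s["color"],cv2.COLOR_RGB2HSV); 
    for nm,lo,hi in(("pad",(3,180,120),(14,255,255)),("arm",(100,150,40),(125,255,255))):
        m=cv2.inRange(im,lo,hi); m[:150]=0; m[:,:200]=0; m[:,340:]=0
        k,l,t,ce=cv2.connectedComponentsWithStats(m); i=1+t[1:,4].argmax(); print(n,nm,ce[i].round(1),t[i].tolist())
for f in("scene0","side0"):
    im=cv2.cvtColor(cv2.imread(f"pics/{f}.png"),cv2.COLOR_BGR2HSV); m=cv2.inRange(im,(100,150,40),(125,255,255)); m[:150]=0; m[:,:200]=0; m[:,340:]=0
    k,l,t,ce=cv2.connectedComponentsWithStats(m); i=1+t[1:,4].argmax(); print(f,ce[i].round(1),t[i].tolist())
s=snapshot("side"); print([proj(s,world(np.load("q2.npy"),[.07,0,z]))[0].round(1).tolist() for z in(.13,.12,.11,.1,.09)])
E
python3 pad.py
```

```text
21.45 [0.6108 0.037  0.1355] [0.83 0.08 2.67]
scene pad [263.4 205.8] [251, 196, 26, 17, 190]
scene arm [265.4 229.8] [246, 202, 36, 62, 1244]
side pad [245.3 206.9] [236, 200, 19, 12, 90]
side arm [255.6 227.6] [223, 201, 74, 45, 1265]
scene0 [265.3 224.8] [246, 195, 36, 64, 1281]
side0 [254.4 221.7] [222, 196, 75, 44, 1357]
[[294.8, 234.3], [294.5, 239.4], [294.3, 244.4], [294.1, 249.2], [293.9, 254.0]]
```

Call:
move_arm([
  [0, 0, 0.0015],
  [0, 0, 0.003],
  [0, 0, 0.0045],
  [0, 0, 0.006],
  [0, 0, 0.0075],
  [0, 0, 0.009],
  [0, 0, 0.01],
], twist=[0, 0, 0, 0, 0, 0, 0], claw=[-1, -1, -1, -1, -1, -1, -1])

```text
time_s: 22.18
position: [0.6105, 0.037, 0.1253]
ee_rot: [3.137, -0.175, -0.0]
ft_force: [0.6, -0.3, 0.9]
width: 0.0006
```

```bash
python3 pad.py|head -5
```

```text
22.1833 [0.6105 0.037  0.1253] [ 0.64 -0.29  0.94]
scene pad [263.6 211.3] [251, 202, 26, 16, 180]
scene arm [265.6 234.9] [246, 207, 37, 62, 1212]
side pad [246.6 212. ] [237, 201, 19, 17, 88]
side arm [255.4 232.5] [223, 207, 73, 43, 1199]
```

Call:
move_arm([
  [0, 0, 0.001],
  [0, 0, 0.002],
  [0, 0, 0.003],
  [0, 0, 0.004],
  [0, 0, 0.005],
  [0, 0, 0.006],
  [0, 0, 0.006],
], twist=[0, 0, 0, 0, 0, 0, 0], claw=[-1, -1, -1, -1, -1, -1, -1])

```text
time_s: 22.92
position: [0.6104, 0.037, 0.1192]
ee_rot: [-3.137, 0.175, 0.001]
ft_force: [-0.0, -0.7, 0.4]
width: 0.0005
```

Call:
move_arm([
  [0, 0, 0.001],
  [0, 0, 0.002],
  [0, 0, 0.003],
  [0, 0, 0.003],
], twist=[0, 0, 0, 0], claw=[-1, -1, -1, -1])

```text
time_s: 23.25
position: [0.6106, 0.037, 0.1163]
ee_rot: [-3.137, 0.175, -0.0]
ft_force: [-0.5, -0.2, 0.8]
width: 0.0001
```

Call:
move_arm([
  [0, 0, 0.001],
  [0, 0, 0.002],
  [0, 0, 0.003],
  [0, 0, 0.003],
], twist=[0, 0, 0, 0], claw=[-1, -1, -1, -1])

```text
time_s: 23.58
position: [0.6106, 0.037, 0.1134]
ee_rot: [-3.137, 0.175, -0.0]
ft_force: [-0.9, 0.4, 1.6]
width: 0.0007
```

```bash
python3 pad.py|head -5
```

```text
23.5833 [0.6106 0.037  0.1134] [-0.95  0.45  1.64]
scene pad [263.9 217.2] [251, 208, 26, 16, 173]
scene arm [265.8 240.3] [247, 213, 36, 61, 1181]
side pad [246.8 218.3] [238, 211, 18, 13, 81]
side arm [256.  238.4] [224, 213, 72, 43, 1166]
```

Call:
move_arm([
  [0, 0, 0.001],
  [0, 0, 0.002],
  [0, 0, 0.003],
  [0, 0, 0.003],
], twist=[0, 0, 0, 0], claw=[-1, -1, -1, -1])

```text
time_s: 24.07
position: [0.6107, 0.037, 0.1116]
ee_rot: [3.137, -0.174, 0.001]
ft_force: [-2.5, 0.3, 8.5]
width: 0.0002
```

Call:
move_arm([
  [0, 0, 0.001],
  [0, 0, 0.002],
  [0, 0, 0.002],
], twist=[0, 0, 0], claw=[-1, -1, -1])

```text
time_s: 24.32
position: [0.6108, 0.037, 0.1104]
ee_rot: [3.137, -0.174, 0.002]
ft_force: [-4.6, 0.3, 11.8]
width: 0.0005
```

Call:
move_arm([
  [0, 0, 0.0003],
  [0, 0, 0.0003],
  [0, 0, 0.0003],
  [0, 0, 0.0003],
], twist=[0, 0, 0, 0], claw=[-1, -1, -1, -1])

```text
time_s: 24.65
position: [0.6108, 0.037, 0.1104]
ee_rot: [3.136, -0.174, 0.003]
ft_force: [-5.5, 1.0, 12.9]
width: 0.0009
```

```bash
python3 look.py; python3 pad.py|head -5
python3 - <<'E'
from station import *
import cv2
cv2.imwrite("pics/home.png",cv2.resize(snapshot("side")["color"][170:350,200:440,::-1],(720,540)))
E
```

```text
24.65 pos [0.6108 0.037  0.1104] yaw_y -1.682 F [-5.5  1.  12.9] M [ 0.05  1.08 -0.01] w 0.0009 Ftool [ -5.5  -0.4 -12.9]
scene [([241.0, 380.0], 197)] theta 3.87 0.5
side [([371.0, 340.0], 29)] theta 3.98 0.8
24.75 [0.6108 0.037  0.1104] [-4.75  0.58 12.57]
scene pad [263.9 218.6] [251, 209, 26, 16, 172]
scene arm [265.8 241.6] [247, 214, 36, 61, 1159]
side pad [246.9 220.3] [238, 214, 18, 11, 72]
side arm [256.2 239.9] [224, 215, 72, 43, 1142]
```

View pics/home.png

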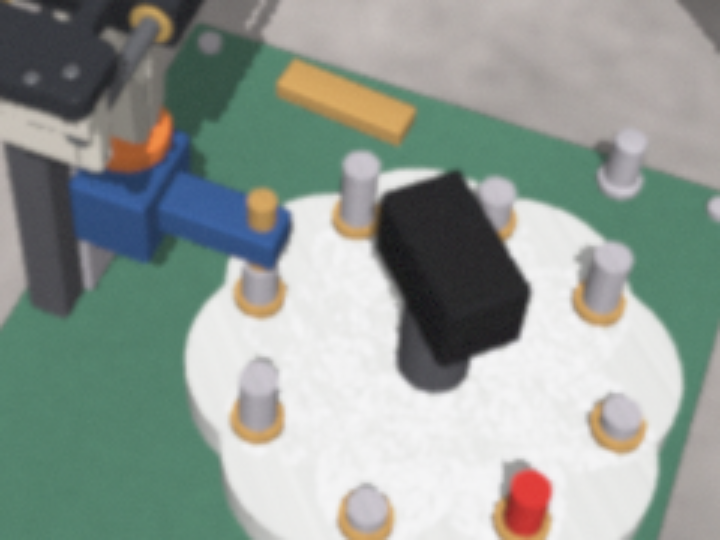

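Call:
move_arm([
  [0, 0, -0.001],
  [0, 0, -0.002],
  [0, 0, -0.003],
  [0, 0, -0.004],
  [0, 0, -0.005],
  [0, 0, -0.006],
  [0, 0, -0.007],
], twist=[0, 0, 0, 0, 0, 0, 0], claw=[-1, -1, -1, -1, -1, -1, -1])

```text
time_s: 25.53
position: [0.6105, 0.037, 0.1149]
ee_rot: [3.137, -0.175, -0.001]
ft_force: [0.6, -0.6, 0.0]
width: 0.0009
```

```bash
python3 pad.py|head -5
```

```text
25.5333 [0.6105 0.037  0.1149] [ 0.63 -0.58  0.02]
scene pad [263.7 217.2] [251, 208, 26, 17, 199]
scene arm [265.8 240.7] [247, 214, 36, 60, 1173]
side pad [246.5 218.1] [237, 207, 19, 18, 104]
side arm [255.2 238.8] [224, 214, 72, 42, 1193]
```

Call:
move_arm([
  [0, 0, -0.01],
  [0, 0, -0.03],
  [0, 0, -0.06],
  [0, 0, -0.09],
  [0, 0, -0.1],
  [0, 0, -0.1],
  [0, 0, -0.1],
  [0, 0, -0.1],
], twist=[0, 0, 0, 0, 0, 0, 0, 0], claw=[-1, -1, -1, -1, -1, -1, -1, -1])

```text
time_s: 26.35
position: [0.6095, 0.0371, 0.2134]
ee_rot: [-3.137, 0.175, 0.005]
ft_force: [0.1, -0.2, 0.3]
width: 0.0005
```

```bash
python3 look.py; python3 pad.py|head -5
python3 - <<'E'
from station import *
from h import *
q=np.load("q2.npy")
for n in("scene","side"):
    s=snapshot(n); print(n,[proj(s,world(q,[.14,0,.176-c]))[0].round(1).tolist() for c in(.006,.035,.04,.045,.05)])
import cv2
im=snapshot("side"); cv2.imwrite("pics/end.png",cv2.resize(im["color"][170:350,200:440,::-1],(720,540)))
E
```

```text
26.35 pos [0.6095 0.0371 0.2134] yaw_y -1.682 F [ 0.1 -0.2  0.3] M [ 0.05  0.12 -0.02] w 0.0005 Ftool [ 0.1  0.2 -0.3]
scene [([241.0, 380.0], 197)] theta 3.87 0.5
side [([371.0, 340.0], 25)] theta 3.98 0.8
26.45 [0.6094 0.0371 0.213 ] [-0.18 -0.14 -0.16]
scene pad [264.7 214.6] [251, 201, 26, 24, 162]
scene arm [265.8 240.8] [247, 213, 36, 61, 1175]
side pad [243.6 220.4] [230, 213, 26, 12, 74]
side arm [254.9 238.6] [224, 214, 72, 43, 1224]
scene [[264.3, 194.3], [264.7, 209.5], [264.8, 212.1], [264.9, 214.6], [264.9, 217.0]]
side [[241.2, 192.9], [242.4, 209.0], [242.6, 211.7], [242.8, 214.3], [243.0, 217.0]]
```

```bash
python3 -c "
from station import *
print(close_job(), state()['time_s'])"
```

```text
the job is handed in; nothing more can be done
the job is handed in; nothing more can be done
```

I turned the turret from position 2 to 3, 4 and 5, releasing the knob at each click so it could settle. I then pressed the orange pad until the pin sat on stop five, lifted the arm clear and handed the job in. The hand-in reports no verdict.

**First two attempts:** gripping the knob with the fingertips 110 mm up made the fingers slip around it. The turret did not turn. I gripped 15 mm lower, at 26 N, and each click then went through.

**Last checks:**
- **Turret:** the red stop read 3.87 rad in one camera and 3.98 in the other. Their mean is about 3.93, against a target of 3.927. Each camera alone is only good to about 0.06 rad.
- **Pressing:** peak force on the pad was about 12.9 N. Allowing for the carriage's friction, that is about 10 N on the pin, so it was pressed home without strain.
- **After lifting:** the carriage sprang back about 2 mm and stayed about 42 mm down, as expected with the pin still resting on the stop. The arm is clear, with force readings near zero.

**Not fully confirmed:**
- **Fingertip height:** the pad sat about 22 mm higher than the reported fingertip position. I did not resolve this, so I judged the press by force and pictures.
- **Final picture:** I had used all 12 views, so I could not view a picture after lifting. The last checks are from pixel measurements only.
- **Other things on the bench:** I did not measure their positions afterwards. The arm was not meant to go near them.

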